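# Pack the player's tuning kit

### The arm

A 6-joint arm with a two-finger parallel gripper is mounted at the origin on the work surface. World frame = base frame: x ahead of the robot, y to its left, z up, the work surface at z = 0. Lengths are in mm, angles in rad, forces in N, time in s.
With the tool pointing down it reaches from about 300 to 850 mm from the base axis. Payload 5.4 kg.
Tool frame: the origin (TCP) lies between the finger pads; the fingertips stand arm.tip_extent ahead of it and the grasp point (between the pads) lies 8 mm behind it (arm.tip_extent is the distance from the TCP to the fingertips, in mm); z points along the fingers, y is the line along which they close (so a half turn about z gives the same grasp; the last joint's range is limited). The gripper opens to 85 mm and grips with 20 to 120 N. Pads are 22 mm wide; open, the fingers measure 114 mm over their backs; the gripper's body (76 mm by 85 mm) begins 54 mm behind the grasp point. The pads swing forward as they close: fully open they stand 13 mm farther back than shut.
Start: joints at [1.043, 0.158, 1.597, -0, 1.386, -0.21], TCP at [179.684, 546.187, 242.299] pointing down, gripper open.
Joint ranges: [-2.91, 2.91], [-0.94, 2.29], [0.18, 2.7], [-1.29, 4.43], [0.17, 2.64], [-3, 3]. Speed limits (rad/s): [2.57, 2.57, 3.14, 3.14, 3.14, 3.14].

### API

Orientations are given as a rotation vector (axis times angle).
In Python, from cell import arm gives the robot as it stands.
- The arm moves only by the tool move_arm, never from a script. Its argument "plan" is text: rows parted by semicolons, each of 7 numbers parted by spaces: the shift along the world's x, y, z each as a share of 75 cm, from -1 to 1, then the turn, a rotation vector about the world's x, y, z each as a share of pi/2 rad, from -1 to 1, then the opening, from -1 (shut) to 1 (fully open). A call has exactly 10 rows; each row is the pose to reach, as a shift and turn from the pose commanded when the call began; what a row does not reach only later rows make up. A row lasts 1/12 s, in which the tool goes at most 41.7 mm and 7.16 degrees, less where a joint would pass 70% of its speed; a pose out of reach is approached as far as the arm can. A call with a number of a shift or a turn outside -1 to 1 is refused whole. A call with a gripper value outside its range is refused whole. The fingers move at their own pace and stop on an object; "grip_force" is the grip in N (left out, the last holds). Time passes only in rows, so rows that repeat a pose let the fingers close, or fill a call up. It gives the time, the measured TCP pose, the force, the opening and the grip force at its end, in the units of the state.
- arm.read_state(): the state, without advancing time (a new reading comes with each control period).
- arm.read_camera(name): name is "side" or "top"; returns the picture (384x512x3 uint8, red, green, blue); there is no depth.
- arm.camera_model(name): a dict with "vertical_fov" (degrees; the focal length in pixels is half the picture's height over the tangent of half this angle, whatever the lens; pixels are square), "cx", "cy" (the principal point, pixels), "dist_coeffs" ([k1, k2, p1, p2, k3] as OpenCV has them; the pictures are not rectified), "pose" (4x4, takes a point from camera to world coordinates). Camera axes: x right, y down, z forward; pixel columns grow to the right and rows downward; lengths in mm; the calibration is good to about 2 mm. A picture is of the moment at which its call begins. camera_model takes no time and is no camera call.
- arm.close_job(): hands the job in; it is judged then, once.
The state is a dict: "time_s": time; "qpos": joint angles; "joint_velocities": joint speeds; "effort": joint torques, N m; "eef_pos": TCP position; "tool_rot": TCP orientation; "ft_force": force on the tool from outside, world axes, zero at the start; "ft_torque": the same for the moment, N m; "finger_gap": finger opening in mm; "gripper_force": force on a finger pad.
Only numpy, scipy, OpenCV 4.12 (cv2) and the standard library are available. Lean on these libraries where they do the work, as an engineer would, in place of code of your own. Each camera call takes 0.05 s, during which the arm holds its last target. There are 200 camera calls.

### The job

Pack the next player's kit into the black caddy: set the yo-yo with the dark recessed face flat in the square well, lay the slim-handled hex driver lengthwise in the long trough, and stack the two bearing cases that show bearings on the sloping rest, the large one underneath and the small one on top of it, each lying flat, lengthwise down the slope and with its lower end resting against the lip. Leave the look-alikes where they are: the bigger domed yo-yo, the fat-handled flat-blade screwdriver and the empty square case.

Things in the scene. Friction and masses are not known exactly. Their poses are not given: they have to be found in the camera images.
- yoyo: silver titanium yo-yo lying on its flat face: 56 mm across, 44 mm tall, deep V gap at mid-height, its rims (full 56 mm) at 4-11 and 33-40 mm above its underside; its top face is flat with a dark round recess 40 mm across and a small silver hub in the middle. Origin: centre of its underside, z along its axis, up.
- yoyo_domed: look-alike that stays: silver yo-yo of 68 mm diameter, 46 mm tall, with plain domed faces and only a narrow slit between its halves. Origin: centre of its underside, z up.
- hex_driver: hex driver lying flat, 140 mm long: slim flat-sided wooden handle 80 x 22 x 20 mm (length, width, height), thin plain steel shaft 6 mm thick, 60 mm long. Origin: middle of the whole length, level with the handle's underside; x from handle to tip, z up. Handle x = -70 to +10 mm, shaft +10 to +70 mm, its axis 10 mm above the underside; centre of mass in the handle, about x = -25 mm.
- flat_driver: look-alike that stays: screwdriver lying flat, 140 mm long, with a short fat wooden handle 50 x 36 x 24 mm and a long steel shaft ending in a flat blade 12 mm wide. Origin and axes as for the hex driver (handle x = -70 to -20 mm).
- case_large: large flat bearing case of grey plastic, 80 x 50 x 14 mm (x, y, height), six white ring bearings (3 by 2) showing in its dark window. Origin: centre of its underside, x along its length, z up.
- case_small: small flat bearing case of grey plastic, 50 x 36 x 12 mm (x, y, height), two white ring bearings showing in its dark window. Origin: centre of its underside, x along its length, z up.
- case_square: look-alike that stays: square flat case of grey plastic, 60 x 60 x 14 mm, its dark window empty of bearings. Origin: centre of its underside, z up.
- well: square wooden bay fixed in the black caddy (fixed tray 200 x 290 mm, rim 14 mm high, its three bays side by side at 92 mm spacing, in any order): 84 x 84 mm outside, floor 4 mm thick, lined with dark rubber, rim 10 mm high and 4 mm thick, so 76 x 76 mm inside. Origin: centre of its underside, 4 mm above the table; x, y along its sides, z up.
- trough: long wooden bay fixed in the caddy: 176 x 72 mm outside (x, y), with a 4 mm floor lined with dark rubber and a rim 10 mm high and 4 mm thick, so 168 x 64 mm inside. Origin: centre of its underside, 4 mm above the table; x along its length, z up.
- rest: sloping wooden rest fixed in the caddy, 64 mm wide (y), no side walls: a shelf 100 mm long rising by 0.30 rad (17 degrees) towards +x, with a lip 24 mm high standing square to it along its low edge at -x. Origin: centre of its underside, 4 mm above the table; z up. The inner corner of shelf surface and lip runs along y at x = -45, z = +10 mm in this frame.

How it is judged:
By the outcome, as a careful person would: the job done as asked, in the order asked, and still so for the second after the job is handed in, with the robot touching nothing.
It also fails if it takes over 104 s, if anything falls off the work surface, if the arm or the gripper's body presses on something with over 40 N, if the wrist force passes 120 N, or if a joint passes its speed limit or range.

## Working session

There is one attempt and no reset: what is moved stays moved. The work goes in short steps, Python scripts to look and compute and a tool call to move; the robot and the scene stay as the last step left them, time stands still between calls to the robot, and variables do not carry over. Pictures are saved under pics/ and viewed, at most 16 in all, crops included, and the job is handed in when it is done.

Besides the shell and the picture viewer there is one more tool, called as a command line: name --argument value ..., lists and objects as JSON in quotes. move_arm: Moves the arm, as the interface text tells. Its arguments: {"type":"object","properties":{"plan":{"type":"string"},"grip_force":{"type":"number"}},"required":["plan"]}

```bash
ls; mkdir -p pics
python3 - <<'E'
from cell import arm
import cv2
s=arm.read_state();print({k:s[k] for k in('time_s','eef_pos','tool_rot','finger_gap')},arm.tip_extent)
for n in('top','side'):
    cv2.imwrite(f'pics/{n}0.png',cv2.cvtColor(arm.read_camera(n),cv2.COLOR_RGB2BGR));print(arm.camera_model(n))
E
```

```text
pics
{'time_s': 0.0, 'eef_pos': array([179.41129212, 545.68039551, 241.29586593]), 'tool_rot': array([-4.97027462e-01, -3.10134466e+00,  2.77545385e-03]), 'finger_gap': 85.2379513241882} 11.0
{'vertical_fov': 54.422025207759106, 'cx': 250.1040739124242, 'cy': 200.79636220018293, 'dist_coeffs': array([0.03617774, 0.        , 0.        , 0.        , 0.        ]), 'pose': array([[ 2.38587834e-03, -9.81384489e-01,  1.92038516e-01,
         3.04103572e+02],
       [-9.99980891e-01, -3.43665275e-03, -5.13878662e-03,
        -1.96856583e+01],
       [ 5.70309518e-03, -1.92022585e-01, -9.81373936e-01,
         1.22448498e+03],
       [ 0.00000000e+00,  0.00000000e+00,  0.00000000e+00,
         1.00000000e+00]])}
{'vertical_fov': 49.24707224420936, 'cx': 254.4421842490315, 'cy': 189.1206087446362, 'dist_coeffs': array([-0.06511654,  0.        ,  0.        ,  0.        ,  0.        ]), 'pose': array([[ 9.27524586e-01, -2.35471606e-01,  2.90260684e-01,
         2.50565789e+02],
       [-3.73406965e-01, -5.49940893e-01,  7.47082494e-01,
        -7.61545294e+02],
       [-1.62904948e-02, -8.01322742e-01, -5.98010437e-01,
         6.22781930e+02],
       [ 0.00000000e+00,  0.00000000e+00,  0.00000000e+00,
         1.00000000e+00]])}
```

View pics/top0.png

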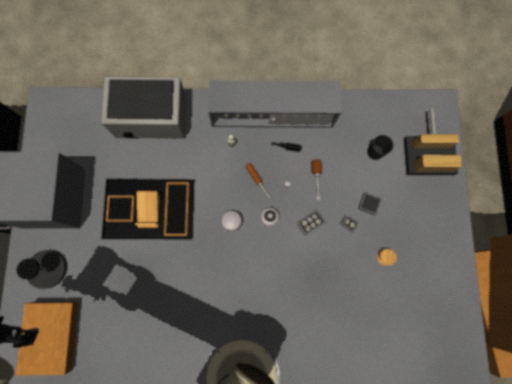

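View pics/side0.png

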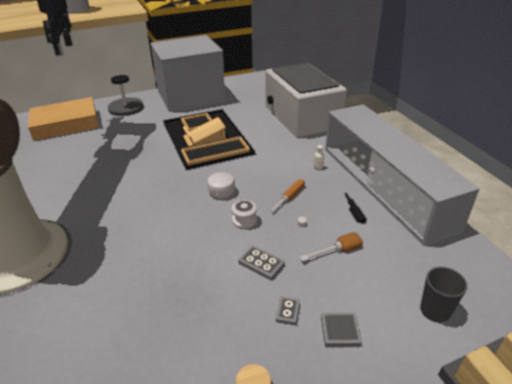

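The top view shows the caddy at about (148,209), with bays from left to right: well, rest, trough. The yo-yo is at (270,216), the hex driver at (258,180), the large case at (311,223) and the small case at (349,224). The domed yo-yo (232,220), flat driver (317,178) and square case (369,204) are the look-alikes.

```bash
cat > h.py <<'E'
import numpy as np, cv2
from cell import arm
def ray(n,uv):
    m=arm.camera_model(n); f=192/np.tan(np.radians(m['vertical_fov']/2))
    K=np.array([[f,0,m['cx']],[0,f,m['cy']],[0,0,1.]])
    p=cv2.undistortPoints(np.array(uv,float).reshape(-1,1,2),K,m['dist_coeffs']).reshape(-1,2)
    d=np.c_[p,np.ones(len(p))]@m['pose'][:3,:3].T
    return m['pose'][:3,3],d
def onz(n,uv,z):
    c,d=ray(n,uv); return (c+d*((z-c[2])/d[:,2])[:,None])[:,:2]
def proj(n,X):
    m=arm.camera_model(n); f=192/np.tan(np.radians(m['vertical_fov']/2))
    K=np.array([[f,0,m['cx']],[0,f,m['cy']],[0,0,1.]]); P=np.linalg.inv(m['pose'])
    return cv2.projectPoints(np.array(X,float).reshape(-1,1,3),cv2.Rodrigues(P[:3,:3])[0],P[:3,3],K,m['dist_coeffs'])[0].reshape(-1,2)
E
python3 - <<'E'
import cv2,numpy as np
t=cv2.imread('pics/top0.png');s=cv2.imread('pics/side0.png')
r=lambda i,k:cv2.resize(i,None,fx=k,fy=k,interpolation=cv2.INTER_CUBIC)
a=r(t[170:245,95:205],5);b=r(s[105:170,155:260],5)
c=np.zeros((a.shape[0]+0,0,3),np.uint8)
W=max(a.shape[1],b.shape[1]);H=a.shape[0]
pad=lambda i,w:np.pad(i,((0,0),(0,w-i.shape[1]),(0,0)))
o=np.vstack([pad(a,W),pad(b,W)]);cv2.imwrite('pics/cad.png',cv2.resize(o,None,fx=.85,fy=.85))
cv2.imwrite('pics/obj.png',r(t[150:240,215:390],4.5))
E
```

```text
(no output)
```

View pics/cad.png

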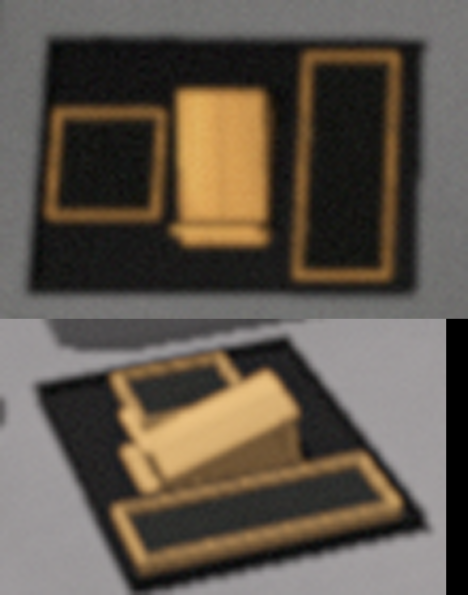

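View pics/obj.png

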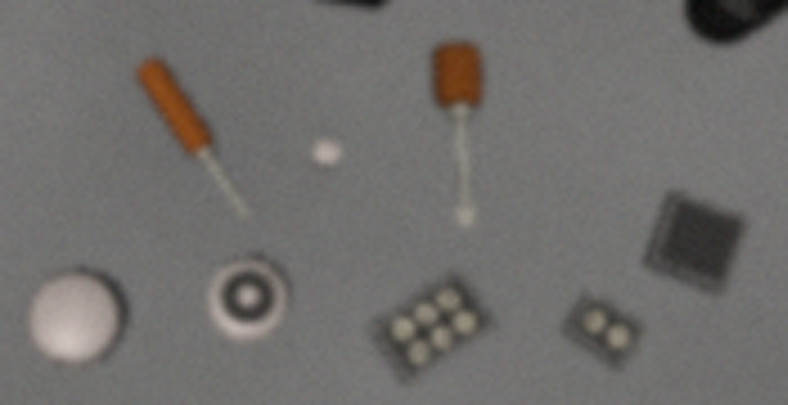

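The top crop shows the rest's lip at the bottom (low x), so its slope rises towards +x. The hex driver's handle is at the upper left and its tip at the lower right.

```bash
cat > meas.py <<'E'
from h import *
np.set_printoptions(precision=1,suppress=True)
def blobs(n,img,f,box,amin=4):
    hsv=cv2.cvtColor(img,cv2.COLOR_BGR2HSV); m=f(hsv).astype(np.uint8)
    x0,y0,x1,y1=box; q=np.zeros_like(m); q[y0:y1,x0:x1]=m[y0:y1,x0:x1]
    c,_=cv2.findContours(q,cv2.RETR_EXTERNAL,cv2.CHAIN_APPROX_NONE)
    k,l,st,ce=cv2.connectedComponentsWithStats(q)
    return [(st[i,4],ce[i],np.argwhere(l==i)[:,::-1]) for i in range(1,k) if st[i,4]>=amin]
def rect(n,pts,z):
    w=onz(n,pts,z).astype(np.float32); r=cv2.minAreaRect(w); return np.array(r[0]),np.array(r[1]),r[2]
if __name__=='__main__':
    im={n:cv2.imread(f'pics/{n}0.png') for n in('top','side')}
    wood=lambda h:(h[...,1]>100)&(h[...,2]>60)&(h[...,0]<25)
    for n,box,z in(('top',(100,175,200,242),14),('side',(160,108,258,166),14)):
        for a,c,p in blobs(n,im[n],wood,box,20): print(n,'wood',a,c,*rect(n,p,z))
    for n,box in(('top',(240,155,275,205)),('side',(268,175,310,215))):
        for a,c,p in blobs(n,im[n],wood,box,20): print(n,'handle',a,c,*rect(n,p,14 if n=='top' else 10))
    wh=lambda h:(h[...,1]<45)&(h[...,2]>150)
    for nm,b in(('L',((296,208,328,238),(236,244,288,280))),('S',((338,214,362,234),(274,294,302,326))),('Y',((258,204,284,230),(226,196,264,232)))):
        for n,bx in zip(('top','side'),b):
            for a,c,p in blobs(n,im[n],wh,bx,3): print(nm,n,a,c,onz(n,c,13)[0])
    dk=lambda h:h[...,2]<80
    print('dark recess',[(n,a,c,onz(n,c,42)[0]) for n,b in(('top',(261,207,279,225)),('side',(232,200,256,216))) for a,c,p in blobs(n,im[n],dk,b,6)])
E
python3 meas.py
```

```text
top wood 542 [176.  208.6] [515.7 216.7] [ 80.3 183.5] 89.87495422363281
top wood 1221 [139.5 208.9] [512.8 359.5] [126.3 172.7] 0.24253836274147034
side wood 1706 [208.1 138.4] [514.5 307.2] [186.4 282.6] 0.10278249531984329
top handle 142 [253.2 173.2] [636. -36.] [77.  21.6] 33.00007247924805
side handle 203 [294.1 188.8] [636.3 -33. ] [90.1 26.2] 33.298683166503906
L side 826 [260.8 259.8] [ 470.5 -222.6]
L side 30 [255.5 252.1] [ 468.7 -198.8]
L side 36 [263.8 256.3] [ 479.7 -216.1]
L side 35 [249.8 258.2] [ 451.8 -210.1]
L side 34 [272.1 260.3] [ 490.5 -232.6]
L side 34 [258.  262.4] [ 462.7 -226.9]
L side 37 [266.5 266.6] [ 473.6 -243.8]
S side 173 [284.1 299.3] [ 471.7 -329.2]
S side 43 [288.5 303.3] [ 475.1 -340.3]
S side 44 [286.5 312.5] [ 463.3 -356.8]
S side 5 [301. 310.] [ 489.1 -361.9]
S side 29 [300.2 320.3] [ 478.  -380.7]
S side 20 [277.1 324.1] [ 438.1 -372.4]
Y top 46 [267.2 221.2] [473.2 -82. ]
Y top 4 [269.5 215.5] [492.2 -89.8]
Y side 756 [243.4 211.8] [491.3 -69.6]
Y side 25 [243.6 205.1] [500.2 -47.2]
dark recess [('top', np.int32(50), array([269.7, 215.6]), array([487.5, -88.9]))]
```

```bash
cat > m2.py <<'E'
from meas import *
im={n:cv2.imread(f'pics/{n}0.png') for n in('top','side')}
wood=lambda h:(h[...,1]>100)&(h[...,2]>85)&(h[...,0]<25)
for n,box,z in(('top',(100,175,200,242),16),):
    for a,c,p in blobs(n,im[n],wood,box,20): print(n,'wood',a,c,*rect(n,p,z))
for nm,b in(('L',((298,209,326,236),(244,247,280,272))),('S',((341,216,358,231),(278,297,298,320))),('Y',((261,207,279,225),(233,199,255,215)))):
    for n,bx in zip(('top','side'),b):
        x0,y0,x1,y1=bx;v=cv2.cvtColor(im[n],cv2.COLOR_BGR2HSV)[y0:y1,x0:x1,2];t=cv2.threshold(v,0,255,cv2.THRESH_OTSU)[0]
        for f,l in((lambda h:h[...,2]>t,'w'),(lambda h:h[...,2]<t*.8,'d')):
            for a,c,p in blobs(n,im[n],f,bx,5): print(nm,n,l,t,a,c,onz(n,c,42 if nm=='Y' else 14)[0])
E
python3 m2.py
```

```text
top wood 357 [176.1 208.6] [515.3 216.4] [176.3  77.1] 0.08382300287485123
top wood 808 [146.6 208.8] [514.2 312.9] [123.3  73.3] 0.6394590139389038
top wood 263 [119.7 208. ] [515.4 399.9] [86.2 87.4] 0.22633716464042664
L top w 101.0 268 [310.4 215. ] [ 494.3 -223.9]
L top w 101.0 208 [314.6 230.5] [ 443.1 -236.1]
L top w 101.0 18 [307.7 228. ] [ 451.4 -213.7]
L top d 101.0 23 [318.6 216.3] [ 489.9 -250.4]
L top d 101.0 6 [313.2 220.3] [ 476.6 -232.3]
L top d 101.0 22 [303.  227.1] [ 454.1 -198.6]
L top d 101.0 6 [308.8 223.7] [ 465.6 -217.9]
L side w 136.0 28 [246. 249.] [ 453.8 -183.9]
L side w 136.0 317 [267.7 254.9] [ 488.1 -216.6]
L side w 136.0 39 [249.7 258.3] [ 451.2 -211.2]
L side w 136.0 38 [258.  262.5] [ 462.2 -228.1]
L side w 136.0 21 [246.5 269.9] [ 434.2 -237.5]
L side d 136.0 39 [248.3 253.4] [ 453.7 -197.4]
L side d 136.0 38 [256.1 257.7] [ 463.7 -214.6]
L side d 136.0 34 [264.4 262.3] [ 474.  -232.4]
L side d 136.0 49 [273.9 265.7] [ 487.7 -248. ]
L side d 136.0 47 [250.3 267.6] [ 443.3 -234.9]
L side d 136.0 12 [278.1 269.6] [ 490.9 -260.4]
S top w 99.0 6 [341.7 
[... 252 characters left out ...]

S top d 99.0 13 [351.8 220.5] [ 476.7 -358.2]
S top d 99.0 13 [346.1 223.9] [ 465.2 -339.1]
S top d 99.0 5 [350.8 228.4] [ 450.7 -353.7]
S side w 147.0 9 [278.2 299.4] [ 461.4 -326. ]
S side w 147.0 10 [294.1 297.2] [ 489.9 -332.5]
S side w 147.0 43 [288.5 303.3] [ 474.7 -341. ]
S side w 147.0 45 [286.5 312.5] [ 462.9 -357.5]
S side d 147.0 143 [287.4 308.9] [ 467.7 -351.2]
S side d 147.0 12 [296.8 315.8] [ 476.4 -370.6]
Y top w 114.0 163 [268.6 217.6] [480.9 -85.1]
Y top w 114.0 15 [269.6 215.4] [488.1 -88.4]
Y top d 114.0 65 [269.7 215.4] [488.2 -88.9]
Y side w 141.0 204 [243.  206.9] [485.1 -86.6]
Y side w 141.0 29 [243.6 205.1] [488.4 -81.4]
Y side d 141.0 72 [243.5 206.2] [486.9 -84.9]
```

move_arm --plan "0.205 -0.42 -0.04 0 0 0 1;0.205 -0.42 -0.04 0 0 0 1;0.205 -0.42 -0.04 0 0 0 1;0.205 -0.42 -0.04 0 0 0 1;0.205 -0.42 -0.04 0 0 0 1;0.205 -0.42 -0.04 0 0 0 1;0.205 -0.42 -0.04 0 0 0 1;0.205 -0.42 -0.04 0 0 0 1;0.205 -0.42 -0.04 0 0 0 1;0.205 -0.42 -0.04 0 0 0 1" --grip_force 40

```text
time_s: 0.93
eef_pos: [334.4, 228.2, 211.6]
tool_rot: [-0.505, -3.101, 0.002]
ft_force: [0.4, 0.6, 0.6]
finger_gap: 85.3
gripper_force: 0.0
```

Run:
```python
from h import *
print(onz('top',[[270.1,197.8],[232,220]],10),onz('top',[[232,220]],30))
import scipy.spatial.transform as t
R=t.Rotation.from_rotvec(arm.read_state()['tool_rot']).as_matrix();print(R.round(3))
```

```text
[[552.1270302  -92.40799961]
 [477.37605976  33.1762681 ]] [[474.52262819  32.30574393]]
[[-0.948  0.317 -0.   ]
 [ 0.317  0.948 -0.001]
 [-0.    -0.001 -1.   ]]
```

move_arm --plan "0.206 -0.425 -0.12 0 0 0 1;0.206 -0.425 -0.12 0 0 0 1;0.206 -0.425 -0.12 0 0 0 1;0.206 -0.425 -0.12 0 0 0 1;0.206 -0.425 -0.12 0 0 0 1;0.206 -0.425 -0.12 0 0 0 1;0.206 -0.425 -0.12 0 0 0 1;0.206 -0.425 -0.12 0 0 0 1;0.206 -0.425 -0.12 0 0 0 1;0.206 -0.425 -0.12 0 0 0 1"

```text
time_s: 1.77
eef_pos: [489.3, -91.3, 120.8]
tool_rot: [-0.503, -3.101, 0.001]
ft_force: [-0.3, 0.3, -0.2]
finger_gap: 85.1
gripper_force: 0.0
```

Run:
```python
from h import *
s=arm.read_state();print(s['eef_pos'],s['joint_velocities'].round(2),s['time_s'])
a=cv2.cvtColor(arm.read_camera('side'),cv2.COLOR_RGB2BGR);cv2.imwrite('pics/s1.png',cv2.resize(a[90:290,180:380],None,fx=3,fy=3,interpolation=2))
```

```text
[489.27640623 -91.31703909 120.82692144] [ 0.07 -0.07  0.06  0.04  0.06  0.06] 1.7667
```

View pics/s1.png

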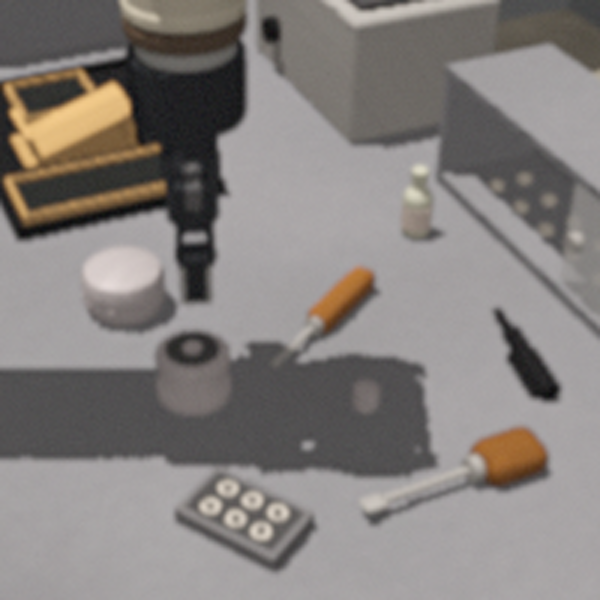

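The side crop shows the gripper over the yo-yo (crop pixel (193,350)), well clear of the domed one at (123,285).

move_arm --plan "0 0 -0.04 0 0 0 1;0 0 -0.08 0 0 0 1;0 0 -0.115 0 0 0 1;0 0 -0.131 0 0 0 1;0 0 -0.131 0 0 0 1;0 0 -0.131 0 0 0 -1;0 0 -0.131 0 0 0 -1;0 0 -0.131 0 0 0 -1;0 0 -0.131 0 0 0 -1;0 0 -0.131 0 0 0 -1" --grip_force 40

```text
time_s: 2.65
eef_pos: [489.4, -87.7, 26.0]
tool_rot: [0.497, 3.099, -0.0]
ft_force: [-0.8, 2.0, 6.5]
finger_gap: 54.2
gripper_force: 42.6
```

move_arm --plan "0 0 0.01 0 0 0 -1;0 0 0.02 0 0 0 -1;0 0 0.03 0 0 0 -1;0 0 0.05 0 0 0 -1;0 0 0.08 0 0 0 -1;0 0 0.1 0 0 0 -1;0 0 0.1 0 0 0 -1;0 0 0.1 0 0 0 -1;0 0 0.1 0 0 0 -1;0 0 0.1 0 0 0 -1"

```text
time_s: 3.48
eef_pos: [486.9, -87.2, 97.8]
tool_rot: [-0.497, -3.1, -0.001]
ft_force: [0.2, 0.3, -0.1]
finger_gap: 54.1
gripper_force: 42.5
```

Run:
```python
from h import *
a=cv2.cvtColor(arm.read_camera('side'),cv2.COLOR_RGB2BGR);cv2.imwrite('pics/s2.png',cv2.resize(a[130:260,200:330],None,fx=4,fy=4,interpolation=2))
```

```text
(no output)
```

View pics/s2.png

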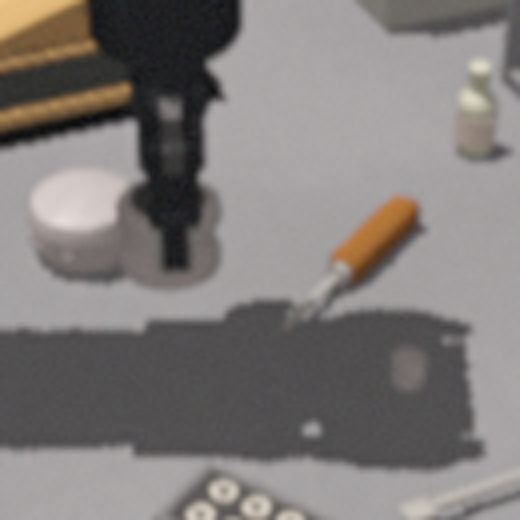

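The yo-yo hangs upright in the fingers and is clear of the table.

move_arm --plan "0.003 0.04 0.01 0 0 -0.04 -1;0.006 0.09 0.02 0 0 -0.08 -1;0.009 0.14 0.02 0 0 -0.12 -1;0.012 0.19 0.02 0 0 -0.16 -1;0.015 0.24 0.02 0 0 -0.2 -1;0.018 0.29 0.02 0 0 -0.24 -1;0.021 0.34 0.02 0 0 -0.28 -1;0.024 0.39 0.02 0 0 -0.3 -1;0.027 0.44 0.02 0 0 -0.3 -1;0.03 0.49 0.02 0 0 -0.3 -1"

```text
time_s: 4.37
eef_pos: [509.5, 281.7, 112.8]
tool_rot: [-1.207, -2.899, 0.002]
ft_force: [0.8, -0.4, 0.8]
finger_gap: 54.3
gripper_force: 42.5
```

move_arm --plan "0.002 0.05 0 0 0 0 -1;0.004 0.1 0 0 0 0 -1;0.006 0.14 0 0 0 0 -1;0.006 0.16 0 0 0 0 -1;0.006 0.16 -0.02 0 0 0 -1;0.006 0.16 -0.05 0 0 0 -1;0.006 0.16 -0.07 0 0 0 -1;0.006 0.16 -0.085 0 0 0 -1;0.006 0.16 -0.09 0 0 0 -1;0.006 0.16 -0.09 0 0 0 -1"

```text
time_s: 5.2
eef_pos: [514.0, 399.1, 44.8]
tool_rot: [-1.207, -2.898, 0.004]
ft_force: [-0.5, -0.2, -1.2]
finger_gap: 54.6
gripper_force: 42.6
```

Run:
```python
from h import *
a=cv2.cvtColor(arm.read_camera('side'),cv2.COLOR_RGB2BGR);b=cv2.cvtColor(arm.read_camera('top'),cv2.COLOR_RGB2BGR)
cv2.imwrite('pics/s3.png',np.hstack([cv2.resize(a[80:180,150:250],None,fx=4,fy=4,interpolation=2),cv2.resize(b[160:260,80:180],None,fx=4,fy=4,interpolation=2)]))
```

```text
(no output)
```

View pics/s3.png

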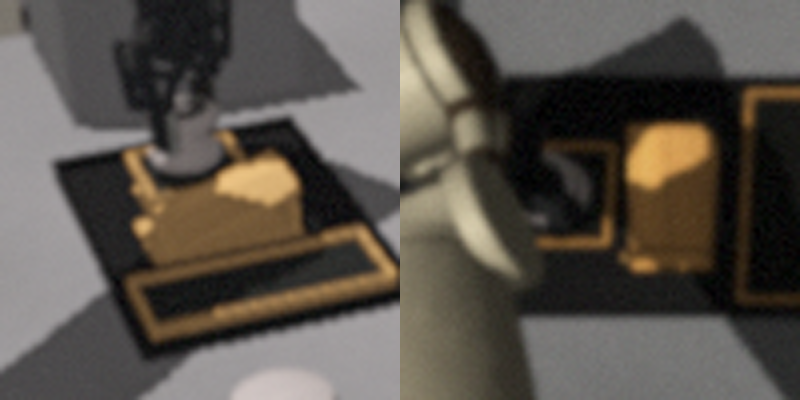

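The yo-yo is over the well, inside its rim in both views; lowering it now.

move_arm --plan "0 0 -0.004 0 0 0 -1;0 0 -0.008 0 0 0 -1;0 0 -0.01 0 0 0 -1;0 0 -0.011 0 0 0 -1;0 0 -0.012 0 0 0 -1;0 0 -0.013 0 0 0 -1;0 0 -0.014 0 0 0 -1;0 0 -0.014 0 0 0 -1;0 0 -0.014 0 0 0 -1;0 0 -0.014 0 0 0 -1"

```text
time_s: 6.13
eef_pos: [515.0, 400.0, 36.1]
tool_rot: [1.208, 2.9, 0.0]
ft_force: [-0.7, 0.5, -1.3]
finger_gap: 54.1
gripper_force: 42.6
```

move_arm --plan "0 0 -0.001 0 0 0 -1;0 0 -0.002 0 0 0 -1;0 0 -0.003 0 0 0 -1;0 0 -0.004 0 0 0 -1;0 0 -0.004 0 0 0 -1;0 0 -0.004 0 0 0 -1;0 0 -0.004 0 0 0 -1;0 0 -0.004 0 0 0 -1;0 0 -0.004 0 0 0 -1;0 0 -0.004 0 0 0 -1"

```text
time_s: 6.97
eef_pos: [514.9, 400.1, 34.1]
tool_rot: [-1.207, -2.9, 0.0]
ft_force: [-2.9, -1.2, 5.5]
finger_gap: 54.1
gripper_force: 43.1
```

move_arm --plan "0 0 0 0 0 0 0.4;0 0 0 0 0 0 0.5;0 0 0 0 0 0 0.55;0 0 0 0 0 0 0.55;0 0 0.01 0 0 0 0.55;0 0 0.03 0 0 0 0.55;0 0 0.06 0 0 0 0.55;0 0 0.1 0 0 0 0.55;0 0 0.14 0 0 0 0.55;0 0 0.16 0 0 0 0.55"

```text
time_s: 7.8
eef_pos: [517.0, 401.1, 159.5]
tool_rot: [1.205, 2.896, 0.01]
ft_force: [0.6, -0.1, 1.0]
finger_gap: 66.1
gripper_force: 0.0
```

move_arm --plan "0.01 -0.05 0 0 0 0.075 0.5;0.02 -0.1 0 0 0 0.15 0.4;0.03 -0.15 0 0 0 0.225 0.3;0.04 -0.2 0 0 0 0.3 0.2;0.05 -0.25 0 0 0 0.375 0.1;0.06 -0.3 0 0 0 0.45 0.1;0.07 -0.35 0 0 0 0.525 0.1;0.08 -0.4 0 0 0 0.6 0.1;0.09 -0.45 0 0 0 0.675 0.1;0.1 -0.5 0 0 0 0.75 0.1"

```text
time_s: 8.63
eef_pos: [590.6, 23.0, 155.0]
tool_rot: [-0.616, 3.078, -0.001]
ft_force: [-0.8, -0.5, -0.3]
finger_gap: 47.1
gripper_force: 0.0
```

Run:
```python
from h import *
import scipy.spatial.transform as t
s=arm.read_state()
R=t.Rotation.from_rotvec(s['tool_rot']).as_matrix();print(s['eef_pos'],s['qpos'].round(2),'tooly deg',np.degrees(np.arctan2(R[1,1],R[0,1])))
b=cv2.cvtColor(arm.read_camera('top'),cv2.COLOR_RGB2BGR)
cv2.imwrite('pics/top1.png',b)
a=cv2.cvtColor(arm.read_camera('side'),cv2.COLOR_RGB2BGR);cv2.imwrite('pics/side1.png',a)
cv2.imwrite('pics/s4.png',np.hstack([cv2.resize(a[80:200,150:270],None,fx=3.3,fy=3.3,interpolation=2),cv2.resize(b[150:270,90:210],None,fx=3.3,fy=3.3,interpolation=2)]))
```

```text
[590.55490826  22.99608651 155.02286289] [-0.17  0.28  1.64  0.    1.23 -2.13] tooly deg 112.62600745814426
```

View pics/s4.png

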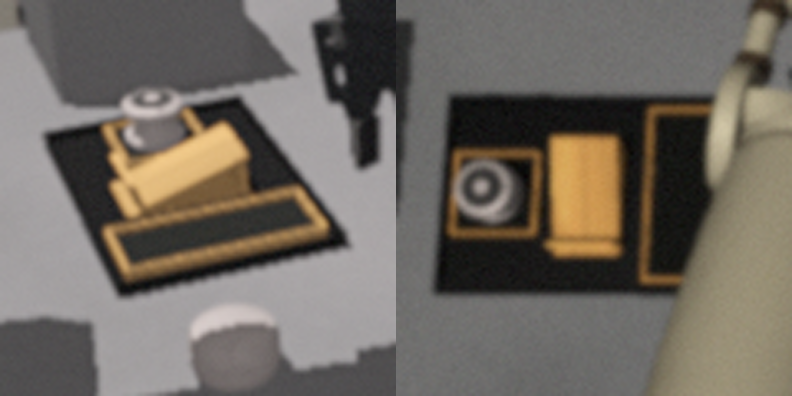

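The yo-yo stands upright inside the well in both views (side crop (152,120), top crop (490,190)).

move_arm --plan "0.03 -0.04 0 0 0 0.06 0.1;0.058 -0.081 -0.02 0 0 0.125 0.1;0.058 -0.081 -0.06 0 0 0.125 0.1;0.058 -0.081 -0.1 0 0 0.125 0.1;0.058 -0.081 -0.14 0 0 0.125 0.1;0.058 -0.081 -0.165 0 0 0.125 0.1;0.058 -0.081 -0.18 0 0 0.125 0.1;0.058 -0.081 -0.184 0 0 0.125 0.1;0.058 -0.081 -0.184 0 0 0.125 0.1;0.058 -0.081 -0.184 0 0 0.125 0.1"

```text
time_s: 9.57
eef_pos: [634.9, -35.8, 17.1]
tool_rot: [-0.906, 3.005, -0.003]
ft_force: [0.9, 0.8, 0.5]
finger_gap: 47.0
gripper_force: 0.0
```

Run:
```python
from h import *
a=cv2.cvtColor(arm.read_camera('side'),cv2.COLOR_RGB2BGR)
cv2.imwrite('pics/s5.png',cv2.resize(a[130:230,240:340],None,fx=4,fy=4,interpolation=2))
```

```text
(no output)
```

View pics/s5.png

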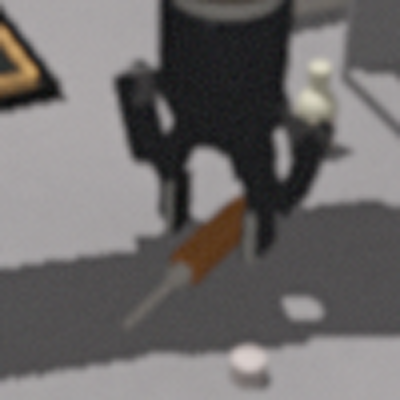

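The fingers straddle the slim orange handle of the hex driver. Closing.

move_arm --plan "0 0 -0.003 0 0 0 0;0 0 -0.003 0 0 0 -0.3;0 0 -0.003 0 0 0 -1;0 0 -0.003 0 0 0 -1;0 0 -0.003 0 0 0 -1;0 0 -0.003 0 0 0 -1;0 0 -0.003 0 0 0 -1;0 0 -0.003 0 0 0 -1;0 0 -0.003 0 0 0 -1;0 0 -0.003 0 0 0 -1" --grip_force 45

```text
time_s: 10.45
eef_pos: [634.2, -36.0, 13.7]
tool_rot: [-0.906, 3.007, -0.001]
ft_force: [0.4, 1.1, 5.5]
finger_gap: 21.0
gripper_force: 45.2
```

move_arm --plan "0 0 0.02 0 0 0 -1;0 0 0.06 0 0 0 -1;-0.01 0.02 0.1 0 0 -0.06 -1;-0.03 0.065 0.12 0 0 -0.12 -1;-0.05 0.11 0.12 0 0 -0.18 -1;-0.065 0.16 0.12 0 0 -0.24 -1;-0.08 0.205 0.12 0 0 -0.3 -1;-0.095 0.25 0.12 0 0 -0.36 -1;-0.11 0.295 0.12 0 0 -0.373 -1;-0.121 0.336 0.12 0 0 -0.373 -1"

```text
time_s: 11.28
eef_pos: [541.1, 218.0, 103.2]
tool_rot: [-0.002, -3.141, -0.0]
ft_force: [0.9, 0.2, -1.7]
finger_gap: 21.3
gripper_force: 44.5
```

move_arm --plan "0 0 -0.01 0 0 0 -1;0 0 -0.04 0 0 0 -1;0 0 -0.07 0 0 0 -1;0 0 -0.085 0 0 0 -1;0 0 -0.09 0 0 0 -1;0 0 -0.09 0 0 0 -1;0 0 -0.09 0 0 0 -1;0 0 -0.09 0 0 0 -1;0 0 -0.09 0 0 0 -1;0 0 -0.09 0 0 0 -1"

```text
time_s: 12.12
eef_pos: [543.5, 216.2, 36.4]
tool_rot: [0.001, 3.14, 0.001]
ft_force: [-0.4, -0.5, -0.4]
finger_gap: 20.8
gripper_force: 44.5
```

Run:
```python
from h import *
a=cv2.cvtColor(arm.read_camera('side'),cv2.COLOR_RGB2BGR);b=cv2.cvtColor(arm.read_camera('top'),cv2.COLOR_RGB2BGR)
cv2.imwrite('pics/s6.png',np.hstack([cv2.resize(a[80:180,160:260],None,fx=4,fy=4,interpolation=2),cv2.resize(b[160:260,120:220],None,fx=4,fy=4,interpolation=2)]))
```

```text
(no output)
```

View pics/s6.png

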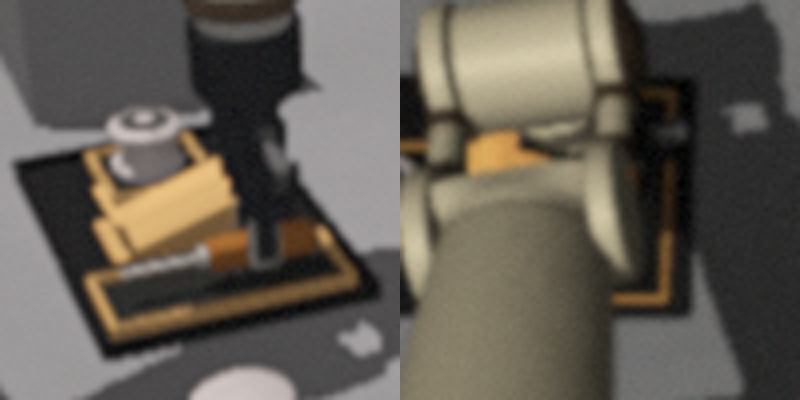

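The driver hangs level and lengthwise over the trough, so I am lowering it.

move_arm --plan "0 0 -0.006 0 0 0 -1;0 0 -0.012 0 0 0 -1;0 0 -0.015 0 0 0 -1;0 0 -0.017 0 0 0 -1;0 0 -0.018 0 0 0 -1;0 0 -0.019 0 0 0 -1;0 0 -0.019 0 0 0 -1;0 0 -0.019 0 0 0 -1;0 0 -0.019 0 0 0 -1;0 0 -0.019 0 0 0 -1"

```text
time_s: 13.05
eef_pos: [542.1, 216.1, 21.7]
tool_rot: [-0.0, -3.14, 0.001]
ft_force: [-6.2, -1.7, 8.8]
finger_gap: 21.2
gripper_force: 45.6
```

Contact. Releasing and lifting.

move_arm --plan "0 0 0 0 0 0 -0.35;0 0 0 0 0 0 -0.35;0 0 0 0 0 0 -0.35;0 0 0 0 0 0 -0.35;0 0 0.01 0 0 0 -0.35;0 0 0.03 0 0 0 -0.35;0 0 0.07 0 0 0 -0.35;0 0 0.11 0 0 0 0;0 0 0.15 0 0 0 0.5;0 0 0.16 0 0 0 0.6"

```text
time_s: 13.88
eef_pos: [546.0, 216.8, 147.5]
tool_rot: [0.001, 3.132, 0.003]
ft_force: [1.2, 1.3, 0.9]
finger_gap: 63.1
gripper_force: 0.0
```

move_arm --plan "-0.008 -0.05 0 0 0 -0.07 0.6;-0.016 -0.1 0 0 0 -0.14 0.6;-0.024 -0.15 0 0 0 -0.21 0.6;-0.032 -0.2 0 0 0 -0.28 0.6;-0.04 -0.25 0 0 0 -0.35 0.6;-0.048 -0.3 0 0 0 -0.42 0.6;-0.056 -0.35 0 0 0 -0.49 0.6;-0.064 -0.4 0 0 0 -0.56 0.6;-0.072 -0.45 0 0 0 -0.63 0.6;-0.08 -0.5 0 0 0 -0.635 0.6"

```text
time_s: 14.72
eef_pos: [481.9, -160.5, 141.1]
tool_rot: [1.51, 2.755, 0.0]
ft_force: [0.1, -0.8, 0.2]
finger_gap: 68.1
gripper_force: 0.0
```

Run:
```python
from h import *
a=cv2.cvtColor(arm.read_camera('side'),cv2.COLOR_RGB2BGR);b=cv2.cvtColor(arm.read_camera('top'),cv2.COLOR_RGB2BGR)
cv2.imwrite('pics/s7.png',np.hstack([cv2.resize(a[80:180,160:260],None,fx=4,fy=4,interpolation=2),cv2.resize(b[160:260,100:200],None,fx=4,fy=4,interpolation=2)]))
```

```text
(no output)
```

View pics/s7.png

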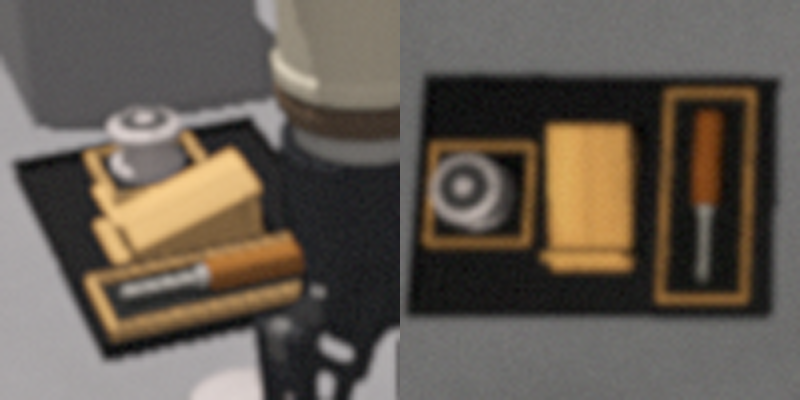

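The driver lies lengthwise in the trough (top crop (706,195)) and the yo-yo is still upright in the well (465,190). Next is the large case.

move_arm --plan "-0.008 -0.045 0 0 0 0 0.6;-0.015 -0.084 -0.02 0 0 0 0.6;-0.015 -0.084 -0.06 0 0 0 0.6;-0.015 -0.084 -0.1 0 0 0 0.6;-0.015 -0.084 -0.13 0 0 0 0.6;-0.015 -0.084 -0.15 0 0 0 0.6;-0.015 -0.084 -0.16 0 0 0 0.6;-0.015 -0.084 -0.166 0 0 0 0.6;-0.015 -0.084 -0.17 0 0 0 0.6;-0.015 -0.084 -0.17 0 0 0 0.6"

```text
time_s: 15.65
eef_pos: [471.9, -221.8, 13.9]
tool_rot: [1.502, 2.758, -0.0]
ft_force: [0.4, 0.3, 0.1]
finger_gap: 68.3
gripper_force: 0.0
```

move_arm --plan "0 0 0 0 0 0 0.4;0 0 0 0 0 0 0.2;0 0 0 0 0 0 -1;0 0 0 0 0 0 -1;0 0 0 0 0 0 -1;0 0 0 0 0 0 -1;0 0 0 0 0 0 -1;0 0 0 0 0 0 -1;0 0 0 0 0 0 -1;0 0 0 0 0 0 -1" --grip_force 40

```text
time_s: 16.48
eef_pos: [472.3, -222.5, 14.9]
tool_rot: [1.502, 2.757, -0.001]
ft_force: [-1.9, 1.4, 6.1]
finger_gap: 48.9
gripper_force: 42.0
```

move_arm --plan "0 0 0.02 0 0 0 -1;0 0 0.06 0 0 0 -1;0.003 0.03 0.1 0 0 0.075 -1;0.008 0.08 0.12 0 0 0.15 -1;0.013 0.13 0.13 0 0 0.225 -1;0.018 0.18 0.14 0 0 0.3 -1;0.024 0.23 0.14 0 0 0.375 -1;0.03 0.28 0.14 0 0 0.45 -1;0.035 0.33 0.14 0 0 0.525 -1;0.04 0.38 0.14 0 0 0.6 -1"

```text
time_s: 17.32
eef_pos: [501.4, 65.1, 119.0]
tool_rot: [0.078, 3.14, -0.0]
ft_force: [1.2, 0.0, -0.3]
finger_gap: 48.8
gripper_force: 41.8
```

move_arm --plan "0.002 0.05 0 0 0 0.02 -1;0.004 0.1 0 0 0 0.035 -1;0.006 0.15 0 0 0 0.035 -1;0.008 0.2 0 0 0 0.035 -1;0.01 0.25 0 0 0 0.035 -1;0.013 0.29 0 0 0 0.035 -1;0.013 0.327 0 0 0 0.035 -1;0.013 0.327 0 0 0 0.035 -1;0.013 0.327 0 0 0 0.035 -1;0.013 0.327 0 0 0 0.035 -1"

```text
time_s: 18.15
eef_pos: [511.0, 308.0, 118.4]
tool_rot: [-0.0, -3.141, 0.001]
ft_force: [-0.0, 0.2, -1.0]
finger_gap: 48.6
gripper_force: 41.8
```

move_arm --plan "0 0 0 0 -0.05 0 -1;0 0 -0.01 0 -0.1 0 -1;0 0 -0.02 0 -0.15 0 -1;0 0 -0.035 0 -0.191 0 -1;0 0 -0.05 0 -0.191 0 -1;0 0 -0.065 0 -0.191 0 -1;0 0 -0.075 0 -0.191 0 -1;0 0 -0.08 0 -0.191 0 -1;0 0 -0.08 0 -0.191 0 -1;0 0 -0.08 0 -0.191 0 -1"

```text
time_s: 18.98
eef_pos: [512.1, 308.3, 58.7]
tool_rot: [0.002, 2.841, 0.0]
ft_force: [-0.4, -0.5, -0.7]
finger_gap: 48.6
gripper_force: 41.8
```

Run:
```python
from h import *
s=arm.read_state()
import scipy.spatial.transform as t
print(s['eef_pos'],t.Rotation.from_rotvec(s['tool_rot']).as_matrix().round(3))
a=cv2.cvtColor(arm.read_camera('side'),cv2.COLOR_RGB2BGR)
cv2.imwrite('pics/s8.png',cv2.resize(a[90:170,165:265],None,fx=5,fy=5,interpolation=2))
```

```text
[512.05712828 308.29808446  58.74381828] [[-0.955  0.001  0.296]
 [ 0.001  1.    -0.   ]
 [-0.296  0.    -0.955]]
```

View pics/s8.png

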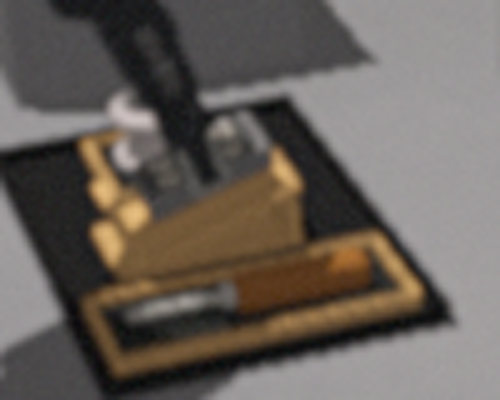

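The large case is held parallel to the slope, above the shelf and clear of the lip; lowering it along the normal.

move_arm --plan "0.001 -0.004 0 0 0 0 -1;0.002 -0.008 0 0 0 0 -1;0.003 -0.011 0 0 0 0 -1;0.004 -0.014 0 0 0 0 -1;0.005 -0.017 0 0 0 0 -1;0.005 -0.017 0 0 0 0 -1;0.005 -0.017 0 0 0 0 -1;0.005 -0.017 0 0 0 0 -1;0.005 -0.017 0 0 0 0 -1;0.005 -0.017 0 0 0 0 -1"

```text
time_s: 19.87
eef_pos: [514.9, 295.8, 58.5]
tool_rot: [0.0, 2.842, 0.0]
ft_force: [-0.4, 0.1, -1.5]
finger_gap: 48.5
gripper_force: 41.8
```

I put the z shift in the y column. Nothing was touched, so I'll undo it and then lower properly.

move_arm --plan "0 0.008 0 0 0 0 -1;0 0.017 0 0 0 0 -1;0 0.017 0 0 0 0 -1;0 0.017 -0.005 0 0 0 -1;0 0.017 -0.01 0 0 0 -1;0 0.017 -0.014 0 0 0 -1;0 0.017 -0.017 0 0 0 -1;0 0.017 -0.017 0 0 0 -1;0 0.017 -0.017 0 0 0 -1;0 0.017 -0.017 0 0 0 -1"

```text
time_s: 20.7
eef_pos: [515.1, 308.4, 45.9]
tool_rot: [0.001, 2.841, 0.0]
ft_force: [-0.1, 0.4, -1.3]
finger_gap: 48.7
gripper_force: 41.8
```

move_arm --plan "0 0 -0.001 0 0 0 -1;0.001 0 -0.002 0 0 0 -1;0.001 0 -0.003 0 0 0 -1;0.001 0 -0.003 0 0 0 -1;0.001 0 -0.003 0 0 0 -1;0.001 0 -0.003 0 0 0 -1;0.001 0 -0.003 0 0 0 -1;0.001 0 -0.003 0 0 0 -1;0.001 0 -0.003 0 0 0 -1;0.001 0 -0.003 0 0 0 -1"

```text
time_s: 21.53
eef_pos: [516.0, 308.5, 43.9]
tool_rot: [0.001, 2.841, 0.0]
ft_force: [-1.1, -1.6, 4.7]
finger_gap: 48.5
gripper_force: 42.3
```

move_arm --plan "-0.002 0 -0.0005 0 0 0 -1;-0.004 0 -0.001 0 0 0 -1;-0.006 0 -0.0015 0 0 0 -1;-0.008 0 -0.002 0 0 0 -1;-0.01 0 -0.0025 0 0 0 -1;-0.011 0 -0.003 0 0 0 -1;-0.012 0 -0.0035 0 0 0 -1;-0.012 0 -0.0035 0 0 0 -1;-0.012 0 -0.0035 0 0 0 -1;-0.012 0 -0.0035 0 0 0 -1"

```text
time_s: 22.37
eef_pos: [506.7, 308.5, 41.0]
tool_rot: [0.001, 2.842, 0.0]
ft_force: [-0.3, 0.2, 3.2]
finger_gap: 48.5
gripper_force: 42.1
```

move_arm --plan "-0.001 0 -0.0003 0 0 0 -1;-0.002 0 -0.0006 0 0 0 -1;-0.003 0 -0.0009 0 0 0 -1;-0.004 0 -0.0012 0 0 0 -1;-0.004 0 -0.0012 0 0 0 -1;-0.004 0 -0.0012 0 0 0 -1;-0.004 0 -0.0012 0 0 0 -1;-0.004 0 -0.0012 0 0 0 -1;-0.004 0 -0.0012 0 0 0 -1;-0.004 0 -0.0012 0 0 0 -1"

```text
time_s: 23.2
eef_pos: [503.7, 308.5, 40.1]
tool_rot: [0.001, 2.842, 0.0]
ft_force: [-0.1, 0.2, 3.2]
finger_gap: 49.0
gripper_force: 42.3
```

move_arm --plan "-0.001 0 -0.0003 0 0 0 -1;-0.002 0 -0.0006 0 0 0 -1;-0.003 0 -0.0009 0 0 0 -1;-0.004 0 -0.0012 0 0 0 -1;-0.004 0 -0.0012 0 0 0 -1;-0.004 0 -0.0012 0 0 0 -1;-0.004 0 -0.0012 0 0 0 -1;-0.004 0 -0.0012 0 0 0 -1;-0.004 0 -0.0012 0 0 0 -1;-0.004 0 -0.0012 0 0 0 -1"

```text
time_s: 24.03
eef_pos: [502.9, 308.5, 40.2]
tool_rot: [0.0, 2.837, 0.001]
ft_force: [7.3, -1.6, 0.3]
finger_gap: 48.8
gripper_force: 41.7
```

The case is against the lip (fx 7 N). Pressing it down a little, then releasing and backing off along the normal.

move_arm --plan "0.0004 0 -0.0013 0 0 0 -1;0.0004 0 -0.0013 0 0 0 -1;0.0004 0 -0.0013 0 0 0 0.4;0.0004 0 -0.0013 0 0 0 0.45;0.0004 0 -0.0013 0 0 0 0.45;0.0004 0 -0.0013 0 0 0 0.45;-0.002 0 0.008 0 0 0 0.45;-0.008 0 0.026 0 0 0 0.45;-0.014 0 0.045 0 0 0 0.45;-0.024 0 0.076 0 0 0 0.45"

```text
time_s: 24.87
eef_pos: [481.1, 307.7, 95.0]
tool_rot: [0.001, 2.845, -0.002]
ft_force: [0.0, -0.4, 0.1]
finger_gap: 61.9
gripper_force: 0.0
```

move_arm --plan "0 0 0.03 0 0.05 0 0.45;0 0 0.06 0 0.1 0 0.45;0 -0.04 0.075 0 0.15 0 0.45;0 -0.09 0.075 0 0.191 0 0.4;0 -0.14 0.075 0 0.191 0 0.4;0 -0.19 0.075 0 0.191 0 0.3;0 -0.24 0.075 0 0.191 0 0.3;0 -0.29 0.075 0 0.191 0 0.3;0 -0.34 0.075 0 0.191 0 0.3;0 -0.39 0.075 0 0.191 0 0.3"

```text
time_s: 25.7
eef_pos: [482.1, 14.5, 152.7]
tool_rot: [0.0, 3.141, 0.0]
ft_force: [0.6, -0.4, 0.0]
finger_gap: 55.8
gripper_force: 0.0
```

move_arm --plan "0 -0.05 0 0 0 -0.07 0.3;0 -0.1 0 0 0 -0.14 0.3;0 -0.15 0 0 0 -0.21 0.3;0 -0.2 0 0 0 -0.28 0.3;0 -0.25 0 0 0 -0.35 0.3;-0.005 -0.3 0 0 0 -0.42 0.3;-0.01 -0.35 0 0 0 -0.49 0.3;-0.015 -0.4 0 0 0 -0.56 0.3;-0.018 -0.44 0 0 0 -0.622 0.3;-0.018 -0.48 0 0 0 -0.622 0.3"

```text
time_s: 26.53
eef_pos: [468.3, -345.6, 152.6]
tool_rot: [-1.482, -2.77, -0.0]
ft_force: [0.6, -0.2, 0.6]
finger_gap: 55.6
gripper_force: 0.0
```

Run:
```python
from meas import *
import scipy.spatial.transform as t
s=arm.read_state();R=t.Rotation.from_rotvec(s['tool_rot']).as_matrix();print(s['eef_pos'],s['qpos'].round(2),np.degrees(np.arctan2(R[1,1],R[0,1])))
a=cv2.cvtColor(arm.read_camera('side'),cv2.COLOR_RGB2BGR);b=cv2.cvtColor(arm.read_camera('top'),cv2.COLOR_RGB2BGR)
cv2.imwrite('pics/side2.png',a);cv2.imwrite('pics/top2.png',b)
cv2.imwrite('pics/s9.png',np.hstack([cv2.resize(a[100:160,170:240],None,fx=5.6,fy=5.6,interpolation=2),cv2.resize(b[178:238,115:185],None,fx=5.6,fy=5.6,interpolation=2)]))
f=lambda h:(h[...,2]>105)&(h[...,1]<60)
for n,bx,th in(('top',(130,185,162,230),100),('side',(178,112,232,150),110)):
    for A,c,p in blobs(n,b if n=='top' else a,lambda h:(h[...,2]>th)&(h[...,1]<70),bx,4): print(n,A,c)
```

```text
[ 468.3 -345.6  152.6] [-0.8  0.3  1.7  0.   1.2 -1.4] 33.7046259267438
top 199 [145.7 209.3]
side 512 [197.2 122.4]
side 35 [229.1 114.7]
side 29 [206.8 148.1]
```

View pics/s9.png

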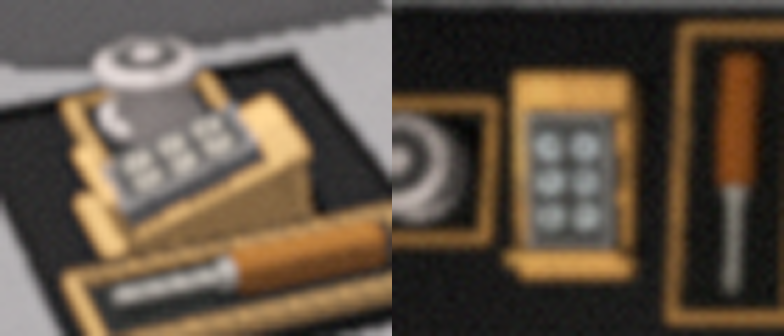

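The large case lies flat on the rest with its lower end against the lip (top crop (570,180)). The small case is next.

move_arm --plan "0 -0.007 -0.04 0 0 0 0.3;0 -0.007 -0.08 0 0 0 0.3;0 -0.007 -0.12 0 0 0 0.3;0 -0.007 -0.15 0 0 0 0.3;0 -0.007 -0.17 0 0 0 0.3;0 -0.007 -0.178 0 0 0 0.3;0 -0.007 -0.183 0 0 0 0.3;0 -0.007 -0.185 0 0 0 0.3;0 -0.007 -0.185 0 0 0 0.3;0 -0.007 -0.185 0 0 0 0.3"

```text
time_s: 27.47
eef_pos: [468.5, -347.3, 17.2]
tool_rot: [-1.47, -2.77, -0.002]
ft_force: [-12.3, 11.9, 29.2]
finger_gap: 55.4
gripper_force: 14.3
```

move_arm --plan "0 0 0 0 0 0 0.1;0 0 0 0 0 0 -0.1;0 0 0 0 0 0 -1;0 0 0 0 0 0 -1;0 0 0 0 0 0 -1;0 0 0 0 0 0 -1;0 0 0 0 0 0 -1;0 0 0 0 0 0 -1;0 0 0 0 0 0 -1;0 0 0 0 0 0 -1" --grip_force 35

```text
time_s: 28.3
eef_pos: [474.9, -355.5, 23.0]
tool_rot: [1.466, 2.76, -0.011]
ft_force: [-1.9, -2.0, 32.4]
finger_gap: 0.5
gripper_force: 15.7
```

The fingers came down on top of the small case: I had the sign of its yaw wrong (it is about +56°, not -56°). Lifting and measuring again.

move_arm --plan "0 0 0.01 0 0 0 -1;0 0 0.03 0 0 0 -1;0 0 0.07 0 0 0 -1;0 0 0.11 0 0 0 -1;0 0.03 0.15 0 0 0 -1;0 0.08 0.185 0 0 0 -1;0 0.13 0.185 0 0 0 -0.5;0 0.17 0.185 0 0 0 0;0 0.2 0.185 0 0 0 0.3;0 0.2 0.185 0 0 0 0.3"

```text
time_s: 29.13
eef_pos: [468.8, -194.5, 152.7]
tool_rot: [-1.468, -2.776, -0.003]
ft_force: [0.9, 0.2, 0.1]
finger_gap: 48.1
gripper_force: 0.0
```

Run:
```python
from meas import *
s=arm.read_state();print(s['eef_pos'],s['tool_rot'],s['time_s'])
a=cv2.cvtColor(arm.read_camera('side'),cv2.COLOR_RGB2BGR);b=cv2.cvtColor(arm.read_camera('top'),cv2.COLOR_RGB2BGR)
cv2.imwrite('pics/side3.png',a);cv2.imwrite('pics/top3.png',b)
cv2.imwrite('pics/s10.png',np.hstack([cv2.resize(a[250:350,245:345],None,fx=4,fy=4,interpolation=2),cv2.resize(b[190:240,325:375],None,fx=8,fy=8,interpolation=2)]))
for n,i,bx in(('top',b,(338,214,362,234)),('side',a,(270,290,306,330))):
    for l,f in(('w',lambda h:(h[...,2]>(100 if n=='top' else 150))),('d',lambda h:h[...,2]<(85 if n=='top' else 100))):
        for A,c,p in blobs(n,i,f,bx,5): print(n,l,A,c,onz(n,c,12)[0], rect(n,p,12) if A>40 else '')
```

```text
[ 468.8 -194.5  152.7] [-1.5 -2.8 -0. ] 29.1333
top w 96 [346.4 216.6] [ 489.8 -342. ] (array([ 486.7, -342.3]), array([23.2, 56.3]), 0.22672824561595917)
top w 188 [351.1 227.6] [ 453.6 -355.4] (array([ 467.1, -351. ]), array([62.4, 78.3]), 0.26338982582092285)
top w 18 [352.  224.5] [ 463.7 -358.8] 
top d 114 [348.1 222. ] [ 471.8 -346.7] (array([ 469.9, -351.7]), array([43.7, 75.1]), 13.491865158081055)
side w 884 [286.8 308. ] [ 468.3 -347.7] (array([ 470., -350.]), array([84.9, 64.6]), 66.42591094970703)
side w 49 [288.4 303.3] [ 475.3 -339.5] (array([ 475.3, -339.8]), array([15.6, 12.5]), 64.83208465576172)
side w 55 [286.8 312.5] [ 464.1 -356.4] (array([ 464.4, -356.4]), array([14.9, 14.2]), 67.1526107788086)
side d 5 [292.2 308.6] [ 476.5 -352.5] 
side d 43 [286.7 322. ] [ 455.6 -374.1] (array([ 455.1, -374. ]), array([ 6.5, 32.7]), 62.898197174072266)
```

View pics/s10.png

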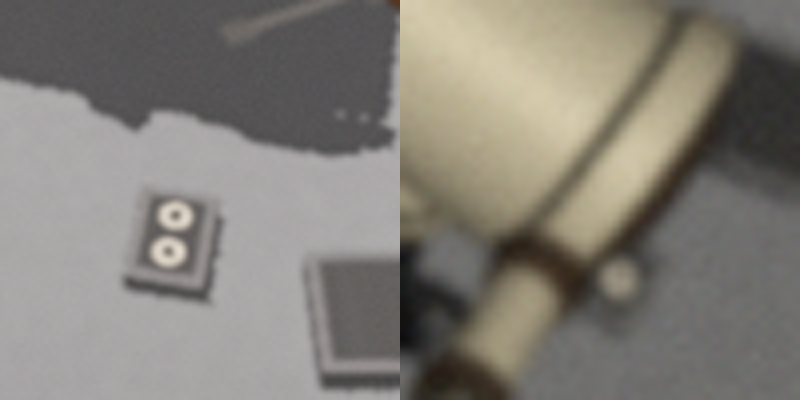

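The side crop shows the small case still flat at crop (172,235), with its bearings giving a yaw of about +57°. Turning the gripper to match.

move_arm --plan "0 -0.03 0 0 0 -0.075 0.15;0 -0.06 0 0 0 -0.15 0.15;0 -0.09 0 0 0 -0.225 0.15;0 -0.12 0 0 0 -0.3 0.15;0 -0.15 0 0 0 -0.375 0.15;0 -0.18 0 0 0 -0.45 0.15;0 -0.2 0 0 0 -0.525 0.15;0 -0.2 0 0 0 -0.6 0.15;0 -0.2 0 0 0 -0.675 0.15;0 -0.2 0 0 0 -0.73 0.15"

```text
time_s: 30.07
eef_pos: [468.7, -350.9, 152.4]
tool_rot: [2.749, 1.52, -0.0]
ft_force: [-0.5, 0.4, 0.4]
finger_gap: 49.2
gripper_force: 0.0
```

move_arm --plan "0 0 -0.04 0 0 0 0.15;0 0 -0.08 0 0 0 0.15;0 0 -0.12 0 0 0 0.15;0 0 -0.145 0 0 0 0.15;0 0 -0.158 0 0 0 0.15;0 0 -0.162 0 0 0 0.15;0 0 -0.164 0 0 0 0.15;0 0 -0.164 0 0 0 0.15;0 0 -0.164 0 0 0 0.15;0 0 -0.164 0 0 0 0.15"

```text
time_s: 30.9
eef_pos: [470.0, -350.3, 31.0]
tool_rot: [2.741, 1.529, 0.001]
ft_force: [0.4, 0.8, -0.0]
finger_gap: 49.0
gripper_force: 0.0
```

move_arm --plan "0 0 -0.004 0 0 0 0.15;0 0 -0.008 0 0 0 0.15;0 0 -0.012 0 0 0 0.15;0 0 -0.015 0 0 0 0.15;0 0 -0.018 0 0 0 0.15;0 0 -0.02 0 0 0 0.15;0 0 -0.021 0 0 0 0.15;0 0 -0.021 0 0 0 0.15;0 0 -0.021 0 0 0 0.15;0 0 -0.021 0 0 0 0.15"

```text
time_s: 31.73
eef_pos: [469.3, -349.4, 13.8]
tool_rot: [2.744, 1.53, 0.0]
ft_force: [-0.6, 0.6, 0.2]
finger_gap: 48.7
gripper_force: 0.0
```

move_arm --plan "0 0 0 0 0 0 0;0 0 0 0 0 0 -0.1;0 0 0 0 0 0 -1;0 0 0 0 0 0 -1;0 0 0 0 0 0 -1;0 0 0 0 0 0 -1;0 0 0 0 0 0 -1;0 0 0 0 0 0 -1;0 0 0 0 0 0 -1;0 0 0 0 0 0 -1" --grip_force 35

```text
time_s: 32.57
eef_pos: [469.5, -349.6, 14.1]
tool_rot: [2.743, 1.53, 0.0]
ft_force: [-0.0, 0.8, 5.1]
finger_gap: 35.0
gripper_force: 35.0
```

move_arm --plan "0 0 0.02 0 0 0 -1;0 0 0.06 0 0 0 -1;0.003 0.03 0.1 0 0 -0.075 -1;0.006 0.08 0.13 0 0 -0.15 -1;0.009 0.13 0.14 0 0 -0.225 -1;0.012 0.18 0.14 0 0 -0.3 -1;0.015 0.23 0.14 0 0 -0.375 -1;0.018 0.28 0.14 0 0 -0.45 -1;0.021 0.33 0.14 0 0 -0.525 -1;0.024 0.38 0.14 0 0 -0.6 -1"

```text
time_s: 33.4
eef_pos: [486.2, -65.2, 117.9]
tool_rot: [-3.139, -0.123, 0.002]
ft_force: [0.2, -0.5, -0.5]
finger_gap: 34.9
gripper_force: 34.6
```

move_arm --plan "0.001 0.05 0 0 0 -0.03 -1;0.002 0.1 0 0 0 -0.048 -1;0.003 0.15 0 0 0 -0.048 -1;0.004 0.2 0 0 0 -0.048 -1;0.005 0.25 0 0 0 -0.048 -1;0.006 0.3 0 0 0 -0.048 -1;0.007 0.35 0 0 0 -0.048 -1;0.008 0.4 0 0 0 -0.048 -1;0.008 0.45 0 0 0 -0.048 -1;0.008 0.497 0 0 0 -0.048 -1"

```text
time_s: 34.23
eef_pos: [492.0, 307.4, 117.7]
tool_rot: [3.141, 0.014, -0.002]
ft_force: [0.5, 0.2, 0.0]
finger_gap: 34.9
gripper_force: 34.6
```

move_arm --plan "0 0 0 0 -0.05 0 -1;0 0 0 0 -0.1 0 -1;0 0 -0.01 0 -0.15 0 -1;0 0 -0.025 0 -0.191 0 -1;0 0 -0.04 0 -0.191 0 -1;0 0 -0.05 0 -0.191 0 -1;0 0 -0.05 0 -0.191 0 -1;0 0 -0.05 0 -0.191 0 -1;0 0 -0.05 0 -0.191 0 -1;0 0 -0.05 0 -0.191 0 -1"

```text
time_s: 35.07
eef_pos: [494.4, 305.6, 82.1]
tool_rot: [3.105, 0.012, 0.471]
ft_force: [-0.7, -0.5, -0.5]
finger_gap: 34.8
gripper_force: 34.7
```

Run:
```python
from meas import *
import scipy.spatial.transform as t
s=arm.read_state();print(s['eef_pos'],t.Rotation.from_rotvec(s['tool_rot']).as_matrix().round(3))
dx,dz=s['eef_pos'][0]-470.3,s['eef_pos'][2]-14
print('s,h',.9553*dx+.2955*dz,-.2955*dx+.9553*dz)
```

```text
[494.4 305.6  82.1] [[ 1.   0.   0.3]
 [ 0.  -1.   0. ]
 [ 0.3  0.  -1. ]]
s,h 43.169517735593686 57.9407557252165
```

move_arm --plan "0 0.002 -0.005 0 0 0 -1;0 0.0035 -0.011 0 0 0 -1;0 0.0035 -0.017 0 0 0 -1;0 0.0035 -0.023 0 0 0 -1;0 0.0035 -0.028 0 0 0 -1;0 0.0035 -0.033 0 0 0 -1;0 0.0035 -0.0365 0 0 0 -1;0 0.0035 -0.0365 0 0 0 -1;0 0.0035 -0.0365 0 0 0 -1;0 0.0035 -0.0365 0 0 0 -1"

```text
time_s: 35.9
eef_pos: [493.3, 308.2, 54.0]
tool_rot: [3.105, 0.014, 0.47]
ft_force: [-0.4, 0.1, 0.1]
finger_gap: 34.7
gripper_force: 34.7
```

Run:
```python
from meas import *
s=arm.read_state();print(s['eef_pos'],s['tool_rot'],s['ft_force'])
dx,dz=s['eef_pos'][0]-470.3,s['eef_pos'][2]-14
print('s,h',.9553*dx+.2955*dz,-.2955*dx+.9553*dz)
a=cv2.cvtColor(arm.read_camera('side'),cv2.COLOR_RGB2BGR);cv2.imwrite('pics/side4.png',a)
```

```text
[493.3 308.2  54. ] [3.1 0.  0.5] [-0.4  0.1  0.1]
s,h 33.78663121934178 31.386323769480832
```

move_arm --plan "0.0003 0 -0.001 0 0 0 -1;0.0006 0 -0.002 0 0 0 -1;0.0009 0 -0.003 0 0 0 -1;0.0013 0 -0.0043 0 0 0 -1;0.0013 0 -0.0043 0 0 0 -1;0.0013 0 -0.0043 0 0 0 -1;0.0013 0 -0.0043 0 0 0 -1;0.0013 0 -0.0043 0 0 0 -1;0.0013 0 -0.0043 0 0 0 -1;0.0013 0 -0.0043 0 0 0 -1"

```text
time_s: 36.78
eef_pos: [494.2, 308.2, 50.8]
tool_rot: [3.105, 0.014, 0.47]
ft_force: [-3.0, -0.0, 4.6]
finger_gap: 34.7
gripper_force: 35.4
```

move_arm --plan "-0.002 0 -0.0004 0 0 0 -1;-0.004 0 -0.001 0 0 0 -1;-0.006 0 -0.0016 0 0 0 -1;-0.007 0 -0.002 0 0 0 -1;-0.008 0 -0.0023 0 0 0 -1;-0.008 0 -0.0023 0 0 0 -1;-0.008 0 -0.0023 0 0 0 -1;-0.008 0 -0.0023 0 0 0 -1;-0.008 0 -0.0023 0 0 0 -1;-0.008 0 -0.0023 0 0 0 -1"

```text
time_s: 37.62
eef_pos: [488.3, 308.3, 49.0]
tool_rot: [3.105, 0.014, 0.47]
ft_force: [-0.5, 0.3, 4.1]
finger_gap: 35.1
gripper_force: 35.1
```

move_arm --plan "-0.001 0 -0.0003 0 0 0 -1;-0.002 0 -0.0006 0 0 0 -1;-0.003 0 -0.0009 0 0 0 -1;-0.003 0 -0.0009 0 0 0 -1;-0.003 0 -0.0009 0 0 0 -1;-0.003 0 -0.0009 0 0 0 -1;-0.003 0 -0.0009 0 0 0 -1;-0.003 0 -0.0009 0 0 0 -1;-0.003 0 -0.0009 0 0 0 -1;-0.003 0 -0.0009 0 0 0 -1"

```text
time_s: 38.45
eef_pos: [486.0, 308.2, 48.3]
tool_rot: [3.105, 0.013, 0.47]
ft_force: [-0.1, -0.5, 4.7]
finger_gap: 35.0
gripper_force: 35.2
```

move_arm --plan "-0.001 0 -0.0003 0 0 0 -1;-0.002 0 -0.0006 0 0 0 -1;-0.003 0 -0.0009 0 0 0 -1;-0.003 0 -0.0009 0 0 0 -1;-0.003 0 -0.0009 0 0 0 -1;-0.003 0 -0.0009 0 0 0 -1;-0.003 0 -0.0009 0 0 0 -1;-0.003 0 -0.0009 0 0 0 -1;-0.003 0 -0.0009 0 0 0 -1;-0.003 0 -0.0009 0 0 0 -1"

```text
time_s: 39.28
eef_pos: [485.6, 308.3, 48.5]
tool_rot: [3.105, 0.014, 0.476]
ft_force: [7.0, -1.3, 2.2]
finger_gap: 34.3
gripper_force: 34.5
```

The small case is at the lip (fx 7 N). Pressing it down a little, releasing and retreating along the normal.

move_arm --plan "0.0004 0 -0.0012 0 0 0 -1;0.0004 0 -0.0012 0 0 0 -1;0.0004 0 -0.0012 0 0 0 0;0.0004 0 -0.0012 0 0 0 0.1;0.0004 0 -0.0012 0 0 0 0.1;0.0004 0 -0.0012 0 0 0 0.1;-0.002 0 0.007 0 0 0 0.1;-0.008 0 0.026 0 0 0 0.1;-0.014 0 0.045 0 0 0 0.1;-0.024 0 0.076 0 0 0 0.1"

```text
time_s: 40.12
eef_pos: [463.9, 307.4, 103.2]
tool_rot: [3.104, 0.013, 0.463]
ft_force: [-0.4, -0.4, 0.4]
finger_gap: 47.4
gripper_force: 0.0
```

move_arm --plan "0 0 0.03 0 0 0 0.1;0 0 0.06 0 0 0 0.1;0 -0.05 0.08 0 0 0 0.1;0 -0.1 0.1 0 0 0 0.1;0 -0.15 0.1 0 0 0 0.1;0 -0.2 0.1 0 0 0 0.1;0 -0.25 0.1 0 0 0 0.1;0 -0.3 0.1 0 0 0 0.1;0 -0.35 0.1 0 0 0 0.1;0 -0.4 0.1 0 0 0 0.1"

```text
time_s: 40.95
eef_pos: [465.0, 6.8, 179.8]
tool_rot: [3.105, 0.014, 0.471]
ft_force: [1.7, 0.2, 0.4]
finger_gap: 47.0
gripper_force: 0.0
```

Run:
```python
from h import *
a=cv2.cvtColor(arm.read_camera('side'),cv2.COLOR_RGB2BGR);b=cv2.cvtColor(arm.read_camera('top'),cv2.COLOR_RGB2BGR)
u=np.hstack([cv2.resize(a[95:165,165:245],None,fx=5,fy=5,interpolation=2),cv2.resize(b[175:245,110:190],None,fx=5,fy=5,interpolation=2)])
v=cv2.resize(b[150:240,215:390],(450,231));v=np.pad(v,((0,0),(0,350),(0,0)))
cv2.imwrite('pics/s11.png',np.vstack([u,v]))
```

```text
(no output)
```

View pics/s11.png

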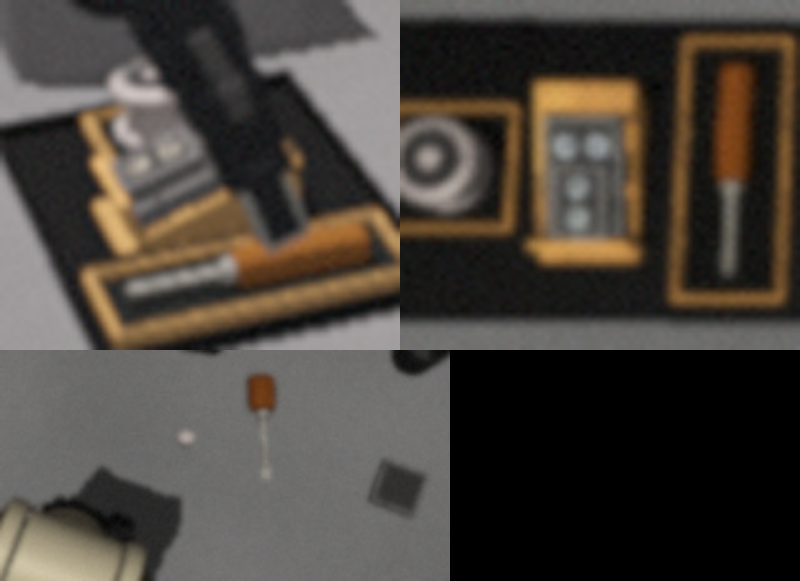

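The final view shows the small case flat on the large one, both against the lip (top crop (578,205)). The yo-yo and driver are in their bays, the flat driver and square case stand where they were, and the gripper is well clear.

```bash
python3 -c "
from cell import arm
print(arm.close_job())"
```

```text
the job is handed in; nothing more can be done
None
```

The job is handed in at about 41 s: the yo-yo is in the well, the hex driver is in the trough, and the large and small cases are stacked on the rest against the lip; I briefly pressed the fingers on the small case (about 32 N) through a yaw sign error, then regrasped it.

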